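# Turn the blank over and set the marking-out turntable to 40 degrees

## Task

Get the marking-out turntable ready for the next line: turn the hinged blank plate right over so that it lies flat with its red face up, and turn the disc (its two drive pins are there to push it by) until the scale reads 40 degrees at the index line, to within half a 5-degree division. Leave the other things on the bench where they are.

Things in the scene. Friction and masses are not known exactly. Their poses are not given: they have to be found in the camera images.
- rotary_base: Fixed blue round base of a marking-out turntable, 236 mm across its 12 mm flange. Origin: centre of its underside on the bench, on the turning axis; z up. On its -x side stands a dark steel index block, 26 x 36 x 48 mm, centre 125 mm from the axis.
- index_line (a point): Inner end of the white index line on top of the fixed index block, 113 mm from the axis, 48.5 mm above the bench; the line points at the axis.
- turntable (a joint): Angle of the dark steel disc (216 mm diameter, top face 50 mm above the bench), rad = the scale reading at the index line; grows anticlockwise seen from above; 0 with the red mark at the index line; 6.283 more is the same reading. Stops at -1.0 and 8.0. Stiff (0.25 N m, some 3 N at a drive pin), stays where it is left.
- zero_mark (a point): Outer end of the long red 0 mark, 107 mm from the axis on the disc's top. Disc frame: x from this mark through the axis, z up. No numbers: clockwise from it (seen from above) run a short white mark each 5 degrees, a longer white each 10, a long yellow each 30, up to 180; the other half of the rim is plain. 40 degrees: first longer white mark past the first yellow one.
- pin_a (a point): Top of one of two upright brass drive pins by which the disc is pushed round: 14 mm diameter, domed, rising 26 mm above the disc to 76 mm above the bench; axis 84 mm from the turning axis, 90 degrees clockwise from the zero mark (disc's +y side). Nothing else rises from the disc beyond 67 mm from the axis.
- pin_b (a point): Top of the other, equal drive pin, opposite the first (disc's -y side).
- flip_plate (a joint): Angle of the turn-over plate, rad: 0 flat over the disc half away from the zero mark (disc's +x), bare aluminium face up; 3.142 turned over like a page, flat over the other half, red face up; both are hard stops. Loose hinge (0.01 N m): past upright it falls over, before it falls back. Plate 44 mm wide, 6 thick, 43 long from the hinge, then the tab; 0.12 kg.
- plate_hinge (a point): Middle of the plate's hinge line, on the turning axis, 64 mm above the bench, 14 mm above the disc; the hinge runs along the disc's y between two steel bearing blocks (14 x 8 x 20 mm, centres 29 mm either side). Frame: the plate's, x from hinge to tab, z out of the aluminium face.
- plate_tab (a point): Middle of the grip on the black tab at the plate's free end, 56 mm from the hinge line, at mid thickness. Tab: 12 mm wide (along the hinge, the plate's y), 6 mm thick, from 41 to 64 mm from the hinge; 11 mm clear above the disc when flat.
- oil_can: Bystander, leave it alone: tall slim aerosol can with a red cap, 67 mm diameter, 226 mm tall. Origin: centre of its underside.
- oil_filter: Bystander, leave it alone: blue cylindrical oil filter, 70 mm diameter, 89 mm tall. Origin: centre of its underside.
- brake_pad: Bystander, leave it alone: curved brake pad, 48 x 108 x 12 mm, long in its y. Origin: centre of its underside.
- wood_block: Bystander, leave it alone: dark timber offcut, 100 x 160 x 60 mm, long in its y. Origin: centre of its underside.
- tape_roll: Bystander, leave it alone: roll of black tape, 58 mm diameter, 19 mm tall. Origin: centre of its underside.
- bearing: Bystander, leave it alone: steel ball bearing lying flat, 52 mm diameter, 14 mm tall. Origin: centre of its underside.

How it is judged:
At the end, for the whole second after the job is handed in: The scale reads 40 degrees at the index line within 2.5 degrees, the plate lies flat on its far stop (beyond 3.05 rad) with its red face up, and both are at rest ((value of joint turntable between 0.6545 and 0.7417 rad or value of joint turntable between 6.9377 and 7.0249 rad) and value of joint flip_plate above 3.05 rad and velocity of joint turntable between -0.05 and 0.05 rad/s and velocity of joint flip_plate between -0.05 and 0.05 rad/s); the robot touches nothing.
It fails at once if a bystander is moved more than 20 mm or tipped (distance of any of oil_can, oil_filter, brake_pad, wood_block, tape_roll, bearing from where it was at the start of the episode above 0.02 m or angle between any of oil_can, oil_filter, brake_pad, wood_block, tape_roll, bearing's own z axis and vertical above 0.4 rad).
It also fails if it takes over 58 s, if anything falls off the work surface, if the arm or the gripper's body presses on something with over 40 N, if the wrist force passes 120 N, or if a joint passes its speed limit or range.

## Robot

A 7-joint arm with a two-finger parallel gripper is mounted at the origin on a cart in front of the work surface, level with it; the furniture and walls round the work are solid. World frame = base frame: x ahead of the robot, y to its left, z up, the work surface at z = 0. Lengths are in m, angles in rad, forces in N, time in s.
With the tool pointing down it reaches from about 0.4 to 0.875 m from the base axis. Payload 19.3 kg.
Tool frame: the origin (TCP) lies at the very end of the fingers, on their centre line; the grasp point (between the pads) lies bot.pinch_z behind it (bot.pinch_z is the distance from the TCP to the grasp point, in m); z points along the fingers, y is the line along which they close (so a half turn about z gives the same grasp; the last joint's range is limited). The gripper opens to 85 mm and grips with 20 to 120 N. Pads are 22 mm wide; open, the fingers measure 114 mm over their backs; the gripper's body (76 mm by 85 mm) begins 54 mm behind the grasp point. The pads swing forward as they close: fully open they stand 13 mm farther back than shut.
Start: joints at [1.279, 0.521, -0.036, 1.599, 0.021, 1.021, -0.113], TCP at [0.137, -0.61, 0.231] pointing down, gripper open.
Joint ranges: [-2.91, 2.91], [-0.3, 2.13], [-1.5, 1.42], [0.17, 2.43], [-1.26, 4.41], [0.16, 1.93], [-2.52, 2.52]. Speed limits (rad/s): [1.89, 1.89, 2.39, 2.39, 3.01, 3.01, 3.01].

## Interface

Orientations are given as [roll, pitch, yaw] about the fixed x, y, z axes, in that order (R = Rz(yaw) Ry(pitch) Rx(roll)).
In Python, from workcell import bot, grab_frame, ticket gives the robot as it stands.
- The arm moves only by the tool arm_command, never from a script. Its argument "commands" is a list of rows, each a list of 3 entries, a list of its own where there are three numbers: the shift along the world's x, y, z in mm, then the turn about the world's z in rad, then the gripper command: -1 is fully open, 1 is shut, values between are in proportion. In form: [[[tx, ty, tz], roll, fingers], ...]. A call has 1 to 20 rows; each row shifts and turns the commanded pose from where the row before left it; what a row does not reach is not made up. A row lasts 1/10 s, in which the tool goes at most 50 mm and 8.59 degrees, less where a joint would pass 70% of its speed; a pose out of reach is approached as far as the arm can. A call with a gripper value outside its range is refused whole. The fingers move at their own pace and stop on an object; "newtons" is the grip in N (left out, the last holds). Time passes only in rows, so rows that do not move let the fingers close. It gives the time, the measured TCP pose, the force, the opening and the grip force at its end, in the units of the state.
- bot.observe(): the state, without advancing time (a new reading comes with each control period).
- grab_frame(name): name is "scene" or "top"; returns a dict with "image" (384x512x3 uint8, red, green, blue), "vertical_fov" (degrees; the focal length in pixels is half the picture's height over the tangent of half this angle, whatever the lens; pixels are square), "cx", "cy" (the principal point, pixels), "k1" (the pictures are not rectified: a ray, as slopes to the right and down, at radius r is drawn at 1 + k1 r^2 times it, then the intrinsics apply), "R" (3x3) and "t" (3): a world point X has camera coordinates R X + t. Camera axes: x right, y down, z forward; pixel columns grow to the right and rows downward; lengths in m; the calibration is good to about 2 mm. A picture is of the moment at which its call begins. There is no depth.
- ticket.job_done(): hands the job in; it is judged then, once.
The state is a dict: "clock": time; "qpos": joint angles; "qd": joint speeds; "joint_efforts": joint torques, N m; "position": TCP position; "tool_rot": TCP orientation; "force": force on the tool from outside, world axes, zero at the start; "moment": the same for the moment, N m; "grip_width": finger opening in m; "finger_force": force on a finger pad.
Only numpy, scipy, OpenCV 4.12 (cv2) and the standard library are available. Lean on these libraries where they do the work, as an engineer would, in place of code of your own. Each camera call takes 0.05 s, during which the arm holds its last target. There are 200 camera calls.

## Working session

There is one attempt and no reset: what is moved stays moved. The work goes in short steps, Python scripts to look and compute and a tool call to move; the robot and the scene stay as the last step left them, time stands still between calls to the robot, and variables do not carry over. Pictures are saved under pics/ and viewed, at most 10 in all, crops included, and the job is handed in when it is done.

Besides the shell and the picture viewer there is one more tool, called after "Call:" as name([rows], argument=value, ...), one row to a line, values as JSON. arm_command: Moves the arm, as the interface text tells. Its arguments: {"type":"object","properties":{"commands":{"type":"array"},"newtons":{"type":"number"}},"required":["commands"]}

```bash
mkdir -p pics; cat > h.py <<'E'
import numpy as np,cv2
from workcell import bot,grab_frame,ticket
def K(f):
    h,w=f["image"].shape[:2]; F=h/2/np.tan(np.radians(f["vertical_fov"])/2)
    return np.array([[F,0,f["cx"]],[0,F,f["cy"]],[0,0,1]])
def ray(f,u,v,z):
    p=cv2.undistortPoints(np.array([[[u,v]]],float),K(f),np.array([f["k1"],0,0,0,0.]))  [0,0]
    R=np.array(f["R"]);t=np.array(f["t"]); c=-R.T@t; d=R.T@np.array([p[0],p[1],1]); return c+d*(z-c[2])/d[2]
def proj(f,X):
    q=np.array(f["R"])@np.array(X)+f["t"]; x,y=q[:2]/q[2]; s=1+f["k1"]*(x*x+y*y); k=K(f)
    return k[0,0]*x*s+k[0,2],k[1,1]*y*s+k[1,2]
E
python3 - <<'E'
from h import *
o=bot.observe();print(o,bot.pinch_z)
for n in("scene","top"):
    f=grab_frame(n);cv2.imwrite(f"pics/{n}0.png",cv2.resize(f["image"][:,:,::-1],(800,600),interpolation=cv2.INTER_CUBIC))
    R=np.array(f["R"]);print(n,f["k1"],-R.T@f["t"],R.round(2).tolist())
E
```

```text
{'clock': 0.0, 'qpos': array([ 1.27881049,  0.52200461, -0.03633854,  1.59998207,  0.02120699,
        1.02109058, -0.11277826]), 'qd': array([-0.00103476,  0.00030597, -0.00012839,  0.00059267,  0.00082342,
        0.0007129 ,  0.00183861]), 'joint_efforts': array([-2.24570875e-03, -9.27116776e+01,  1.97837390e+00, -3.69929731e+01,
        1.76861859e-02,  8.23345792e-03, -7.50287427e-05]), 'position': array([ 0.1373812 , -0.60938337,  0.23074075]), 'tool_rot': array([-3.14049605e+00,  7.80074291e-05,  2.21810488e-01]), 'force': array([-0.22052776, -0.39107252,  0.06190617]), 'moment': array([-0.05793758, -0.05127364, -0.04476042]), 'finger_force': 0.0, 'grip_width': 0.0851508881225775} 0.0187
scene 0.04208743229469057 [-0.15213242  0.87344363  0.57709936] [[-0.78, -0.63, -0.0], [-0.26, 0.33, -0.91], [0.57, -0.71, -0.42]]
top 0.013322303888466194 [0.32420538 0.02399593 0.9788722 ] [[0.03, -1.0, -0.01], [-0.98, -0.03, -0.21], [0.21, 0.01, -0.98]]
```

View pics/scene0.png

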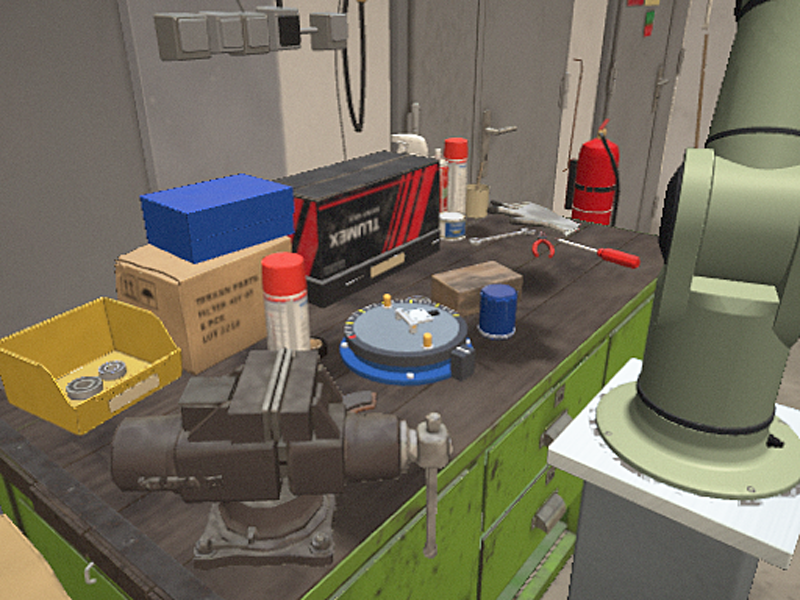

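View pics/top0.png

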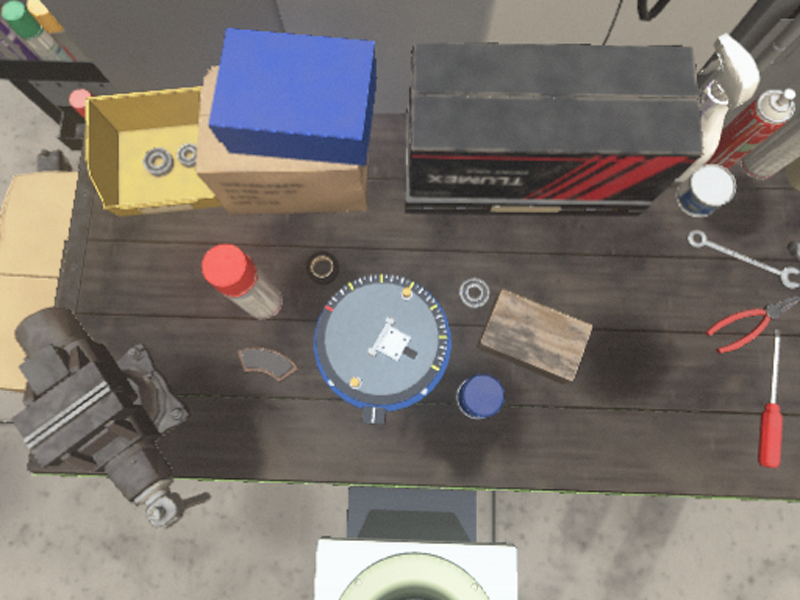

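The top view shows the disc at about (382,342) in the 800 px picture, with the index block at (374,415), the red zero mark at (328,309), pins at (406,293) and (355,382), and the plate tab at (410,354). The scene view agrees.

```bash
python3 - <<'E'
from h import *
f=grab_frame("top");im=f["image"][165:280,185:320,::-1]
cv2.imwrite("pics/c0.png",cv2.resize(im,None,fx=5,fy=5,interpolation=cv2.INTER_CUBIC))
E
```

```text
(no output)
```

View pics/c0.png

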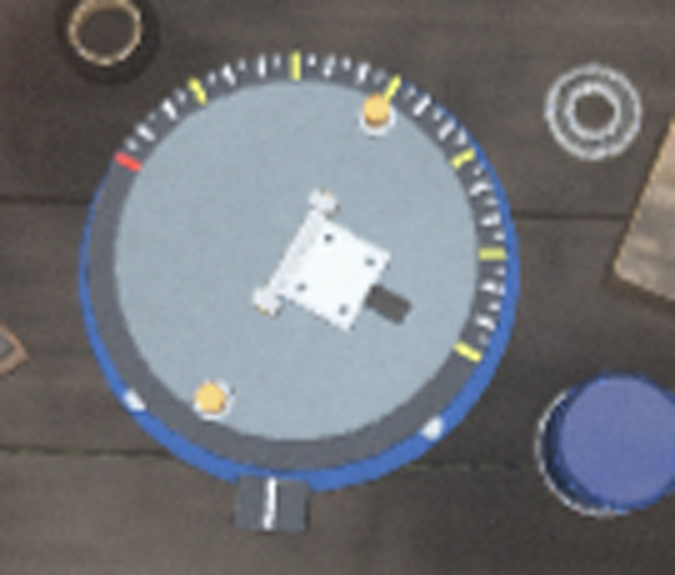

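The crop shows the red mark's outer end at (117,156), pin tops at (377,108) and (211,397), index line from (272,479) to (268,528), and the tab centre at about (388,304).

```bash
python3 - <<'E'
from h import *
f=grab_frame("top")
P=lambda u,v,z: ray(f,185+(u+.5)/5-.5,165+(v+.5)/5-.5,z)[:2]
a=P(377,108,.076);b=P(211,397,.076);r=P(117,156,.05);y180=P(480,358,.05);i=P(272,479,.0485);io=P(268,528,.048);t=P(390,304,.064)
h1=P(323,200,.074);h2=P(266,299,.074)
c=(a+b)/2;print("a,b,|ab|",a,b,np.linalg.norm(a-b),"c",c,(r+y180)/2,"hinge",(h1+h2)/2)
ang=lambda p:np.degrees(np.arctan2(*(p-c)[::-1]))
print("index",i,np.linalg.norm(i-c),ang(i),"zero",r,np.linalg.norm(r-c),ang(r),"pin",ang(a),ang(b),"tab",t,np.linalg.norm(t-c),ang(t))
print("reading",(ang(r)-ang(i))%360, (ang(a)+90-ang(i))%360)
for n,X in(("filter",P(625,440,.089)),("bearing",P(593,112,.014)),("tape",P(105,30,.019))):print(n,X)
E
```

```text
a,b,|ab| [0.54434254 0.03042356] [0.3962397  0.10718267] 0.1668125140251724 c [0.47029112 0.06880312] [0.47157976 0.06954667] hinge [0.47102931 0.06928866]
index [0.35870293 0.07717049] 0.11190145956315543 175.7117322665113 zero [0.52091442 0.16457415] 0.1083273228836077 62.1396646207959 pin -27.396916905808876 152.60308309419116 tab [0.44637472 0.02086372] 0.053574063635047284 -116.5140689444493
reading 246.42793235428462 246.89135082767984
filter [ 0.38109152 -0.09359503]
bearing [ 0.56083397 -0.08590038]
tape [0.59730633 0.18007345]
```

Call:
arm_command([
  [[33,26,0],0.046,0.2],
  [[33,26,0],0.046,0.2],
  [[33,26,0],0.046,0.2],
  [[33,26,0],0.046,0.2],
  [[33,26,0],0.046,0.2],
  [[33,26,0],0.046,0.2],
  [[33,26,0],0.046,0.2],
  [[33,26,0],0.046,0.2],
  [[4,38,0],0.046,0.2],
  [[4,38,0],0.046,0.2],
  [[4,38,0],0.046,0.2],
  [[4,38,0],0.046,0.2],
  [[4,38,0],0.046,0.2],
  [[4,38,0],0.046,0.2],
  [[4,38,0],0.046,0.2],
  [[4,38,0],0.046,0.2],
  [[4,38,0],0.046,0.2],
  [[4,38,0],0.046,0.2],
  [[4,38,0],0.046,0.2],
], newtons=30)

```text
clock: 2.1
position: [0.4453, 0.0178, 0.2314]
tool_rot: [3.141, 0.0, 1.097]
force: [1.4, -0.4, -1.1]
grip_width: 0.0343
finger_force: 0.0
```

Call:
arm_command([
  [[0,0,-15],0,0.2],
  [[0,0,-15],0,0.2],
  [[0,0,-15],0,0.2],
  [[0,0,-15],0,0.2],
  [[0,0,-15],0,0.2],
  [[0,0,-15],0,0.2],
  [[0,0,0],0,0.2],
  [[0,0,0],0,0.2],
])

```text
clock: 2.9
position: [0.4455, 0.0164, 0.1415]
tool_rot: [-3.141, 0.0, 1.096]
force: [0.8, 0.9, -0.9]
grip_width: 0.0339
finger_force: 0.0
```

```bash
python3 - <<'E'
from h import *
o=bot.observe();print(o["clock"],o["qpos"].round(2),o["position"].round(4),o["tool_rot"].round(3),o["grip_width"])
f=grab_frame("scene");g=grab_frame("top")
cz=ray(f,288/800*512,352/600*384,.0);print("can",cz, ray(g,228/800*512,262/600*384,.226))
im=f["image"][140:260,200:340,::-1];im2=g["image"][165:285,190:330,::-1]
w=np.vstack([cv2.resize(x,None,fx=4 if 0 else 2.5*2/2,fy=2.5,interpolation=cv2.INTER_CUBIC) for x in(im,im2)])
cv2.imwrite("pics/c1.png",w)
c=np.array([.4707,.069])
for p in([*(c+.056*np.array([np.cos(np.radians(-117.4)),np.sin(np.radians(-117.4))])),.064],o["position"]): print(proj(f,p),proj(g,p))
E
```

```text
2.9 [ 0.19  0.41 -0.45  2.12  0.28  0.67 -0.93] [0.4455 0.0164 0.1415] [-3.141  0.     1.096] 0.033866445360299646
can [0.6319854 0.2027342 0.       ] [0.54093183 0.27433894 0.226     ]
(np.float64(277.8591441112542), np.float64(200.12350854831098)) (np.float64(263.21372648657734), np.float64(225.99340288761888))
(np.float64(278.91893816354866), np.float64(174.01708218457725)) (np.float64(264.7734237950733), np.float64(221.38845154658446))
```

View pics/c1.png

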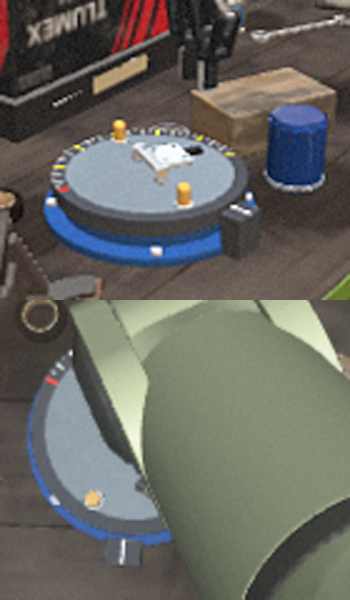

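The scene crop shows the open fingers above the tab. The tab is at (195,150) in the crop, exactly where I predicted. I'll descend and grip it by the fingertips.

Call:
arm_command([
  [[-2,0,-15],0,0.2],
  [[0,0,-15],0,0.2],
  [[0,0,-15],0,0.2],
  [[0,0,-15],0,0.2],
  [[0,0,-15],0,0.2],
  [[0,0,-9],0,0.2],
  [[0,0,0],0,0.2],
  [[0,0,0],0,0.8],
  [[0,0,0],0,1],
  [[0,0,0],0,1],
  [[0,0,0],0,1],
  [[0,0,0],0,1],
], newtons=30)

```text
clock: 4.2
position: [0.4441, 0.0162, 0.0579]
tool_rot: [3.14, -0.001, 1.095]
force: [1.7, -1.7, 8.5]
grip_width: 0.0106
finger_force: 31.4
```

Call:
arm_command([
  [[0.4,0.8,10.2],0,1],
  [[1.2,2.4,10],0,1],
  [[2,3.8,9.3],0,1],
  [[2.7,5.2,8.4],0,1],
  [[3.4,6.5,7.3],0,1],
  [[0,0,0],0,1],
])

```text
clock: 4.8
position: [0.4539, 0.0354, 0.1036]
tool_rot: [3.14, -0.001, 1.096]
force: [4.1, -4.5, -2.0]
grip_width: 0.0107
finger_force: 29.4
```

Call:
arm_command([
  [[3.9,7.5,5.9],0,1],
  [[4.3,8.3,4.3],0,1],
  [[4.6,8.9,2.7],0,1],
  [[4.7,9.1,0.9],0,1],
  [[4.7,9.1,-0.9],0,1],
  [[4.6,8.9,-2.7],0,1],
  [[4.3,8.3,-4.3],0,1],
  [[0,0,0],0,1],
])

```text
clock: 5.6
position: [0.4863, 0.096, 0.109]
tool_rot: [3.139, -0.002, 1.096]
force: [9.6, -2.1, 12.0]
grip_width: 0.0105
finger_force: 29.9
```

```bash
python3 - <<'E'
from h import *
f=grab_frame("scene")
cv2.imwrite("pics/c2.png",cv2.resize(f["image"][140:260,200:340,::-1],None,fx=4,fy=4,interpolation=cv2.INTER_CUBIC))
E
```

```text
(no output)
```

View pics/c2.png

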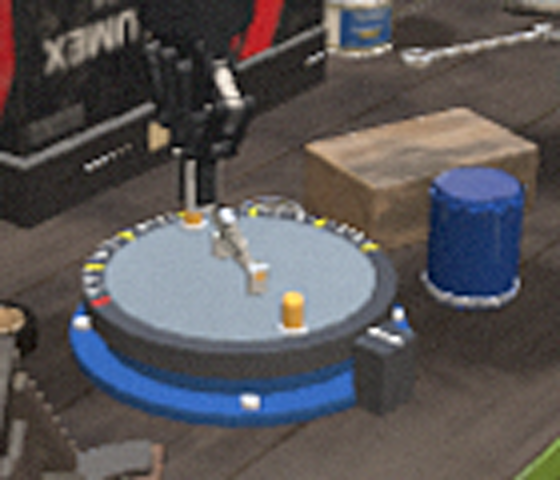

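The plate is seen nearly edge-on at about 120°, along the line from (258,280) to (205,195), with its tab still in the fingers. I'll release it past upright and back off upward.

Call:
arm_command([
  [[0,0,0],0,0],
  [[0,0,0],0,-0.2],
  [[0,0,0],0,-0.2],
  [[0,0,0],0,-0.2],
  [[0,0,15],0,-0.2],
  [[0,0,20],0,-0.2],
  [[0,0,20],0,-0.2],
  [[0,0,20],0,-0.2],
  [[0,0,0],0,-0.2],
])

```text
clock: 6.55
position: [0.4851, 0.0954, 0.1854]
tool_rot: [3.139, -0.002, 1.096]
force: [0.6, 0.4, -0.2]
grip_width: 0.0514
finger_force: 0.0
```

```bash
python3 - <<'E'
from h import *
f=grab_frame("scene")
cv2.imwrite("pics/c3.png",cv2.resize(f["image"][140:260,200:340,::-1],None,fx=4,fy=4,interpolation=cv2.INTER_CUBIC))
o=bot.observe();print(o["qpos"].round(2))
E
```

```text
[ 0.05  0.41 -0.47  1.97  0.25  0.82 -1.03]
```

View pics/c3.png

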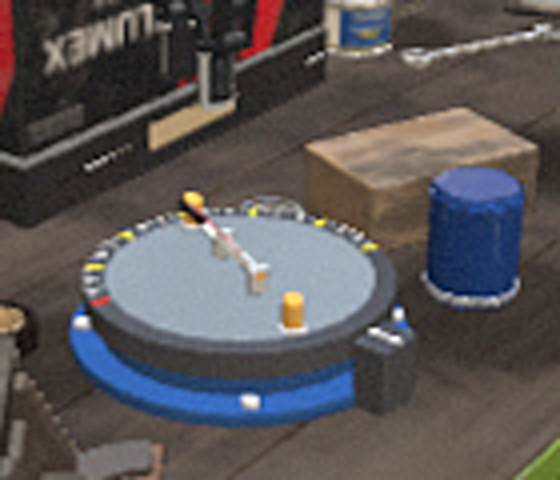

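The plate has come free of the gripper and is a little past 130°: it is edge-on with a sliver of red at (225,230). It may still be falling, so I'll move above pin A and check again.

Call:
arm_command([
  [[12,-13,0],0,-0.2],
  [[12,-13,0],0,-0.2],
  [[12,-13,0],0,-0.2],
  [[12,-13,0],0,-0.2],
  [[12,-13,0],0,-0.2],
  [[0,0,0],0,-0.2],
  [[0,0,0],0,-0.2],
], newtons=60)

```text
clock: 7.3
position: [0.5442, 0.03, 0.183]
tool_rot: [-3.141, 0.0, 1.095]
force: [-0.4, -0.4, -0.1]
grip_width: 0.0512
finger_force: 0.0
```

```bash
python3 - <<'E'
from h import *
f=grab_frame("scene");g=grab_frame("top")
w=np.hstack([cv2.resize(x["image"][a:a+115,b:b+115,::-1],None,fx=3.4,fy=3.4,interpolation=cv2.INTER_CUBIC) for x,a,b in((f,145,205),(g,165,190))])
cv2.imwrite("pics/c4.png",w)
c=np.array([.4707,.069]);d=np.array([-.46,-.888])
for th in(110,120,130,150,180):
  t=np.radians(th);print(th,[(np.array(proj(f,[*(c+d*r*np.cos(t)),.064+r*np.sin(t)]))-[205,145])*3.4 for r in(.043,.064)])
E
```

```text
110 [array([168.7116291 , 157.79598126]), array([160.25408686, 136.49352108])]
120 [array([160.84479935, 162.9553187 ]), array([148.41104448, 144.21816949])]
130 [array([153.73239009, 169.27664247]), array([137.70571993, 153.7139788 ])]
150 [array([142.65991005, 184.56147317]), array([121.08725778, 176.7161387 ])]
180 [array([136.24428379, 210.26092588]), array([111.66640697, 215.30314035])]
```

View pics/c4.png

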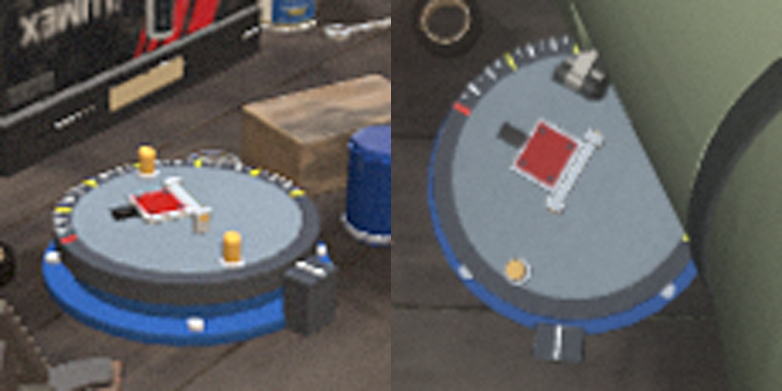

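The plate now lies flat with its red face up (tab at (122,213) in the scene half). Next I'll grip pin A.

Call:
arm_command([
  [[1,0,-21],0,-0.2],
  [[0,0,-21],0,-0.2],
  [[0,0,-21],0,-0.2],
  [[0,0,-21],0,-0.2],
  [[0,0,-21],0,-0.2],
  [[0,0,-21],0,-0.2],
  [[0,0,0],0,0.3],
  [[0,0,0],0,0.8],
  [[0,0,0],0,0.8],
  [[0,0,0],0,0.8],
  [[0,0,0],0,0.8],
])

```text
clock: 8.5
position: [0.5467, 0.03, 0.0587]
tool_rot: [3.139, -0.002, 1.095]
force: [6.8, -2.3, -7.5]
grip_width: 0.0107
finger_force: 58.5
```

```bash
python3 - <<'E'
import numpy as np
c=np.array([470.7,69.]);a=np.radians(-27.4+np.linspace(0,153.4,40))
p=84*np.c_[np.cos(a),np.sin(a)];print(np.diff(p,axis=0).round(1).tolist())
E
```

```text
[[2.5, 5.2], [2.1, 5.4], [1.7, 5.5], [1.4, 5.6], [1.0, 5.7], [0.6, 5.7], [0.2, 5.8], [-0.2, 5.8], [-0.6, 5.7], [-1.0, 5.7], [-1.4, 5.6], [-1.8, 5.5], [-2.1, 5.4], [-2.5, 5.2], [-2.9, 5.0], [-3.2, 4.8], [-3.5, 4.6], [-3.8, 4.3], [-4.1, 4.1], [-4.4, 3.8], [-4.6, 3.5], [-4.8, 3.1], [-5.0, 2.8], [-5.2, 2.4], [-5.4, 2.1], [-5.5, 1.7], [-5.6, 1.3], [-5.7, 0.9], [-5.7, 0.5], [-5.8, 0.1], [-5.8, -0.3], [-5.7, -0.7], [-5.7, -1.0], [-5.6, -1.4], [-5.5, -1.8], [-5.3, -2.2], [-5.2, -2.5], [-5.0, -2.9], [-4.8, -3.2]]
```

Call:
arm_command([
  [[2.5,5.2,0],0,0.8],
  [[2.1,5.4,0],0,0.8],
  [[1.7,5.5,0],0,0.8],
  [[1.4,5.6,0],0,0.8],
  [[1.0,5.7,0],0,0.8],
  [[0.6,5.7,0],0,0.8],
  [[0.2,5.8,0],0,0.8],
  [[-0.2,5.8,0],0,0.8],
])

```text
clock: 9.3
position: [0.5579, 0.0742, 0.0588]
tool_rot: [3.136, -0.003, 1.095]
force: [21.7, -7.7, -21.2]
grip_width: 0.0114
finger_force: 58.6
```

```bash
python3 - <<'E'
from h import *
f=grab_frame("scene");g=grab_frame("top")
w=np.hstack([cv2.resize(x["image"][a:a+115,b:b+115,::-1],None,fx=3.4,fy=3.4,interpolation=cv2.INTER_CUBIC) for x,a,b in((f,145,205),(g,165,190))])
cv2.imwrite("pics/c5.png",w)
E
```

```text
(no output)
```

View pics/c5.png

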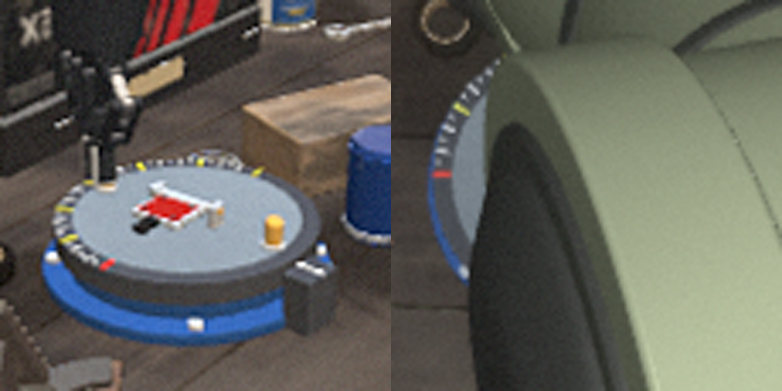

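The disc is turning with the pin and the red mark has moved round to (107,265). The side force is moderate, so I'll ease outward slightly and carry on.

Call:
arm_command([
  [[0,5.7,0.5],0,0.8],
  [[-0.4,5.7,0.5],0,0.8],
  [[-0.8,5.6,0],0,0.8],
  [[-1.3,5.5,0],0,0.8],
  [[-2.1,5.4,0],0,0.8],
  [[-2.5,5.2,0],0,0.8],
])

```text
clock: 10.0
position: [0.5515, 0.1093, 0.0591]
tool_rot: [3.136, -0.007, 1.096]
force: [32.0, 4.3, -45.3]
grip_width: 0.011
finger_force: 58.2
```

Call:
arm_command([
  [[0,0,0],0,0.4],
  [[0,0,0],0,0.4],
  [[0,0,0],0,0.4],
], newtons=30)

```text
clock: 10.3
position: [0.5477, 0.1078, 0.0592]
tool_rot: [3.141, -0.0, 1.096]
force: [-0.4, 0.7, -0.0]
grip_width: 0.0255
finger_force: 0.0
```

```bash
python3 - <<'E'
from h import *
o=bot.observe();print(o["force"],o["moment"],o["qpos"].round(2))
f=grab_frame("scene")
cv2.imwrite("pics/c6.png",cv2.resize(f["image"][145:260,205:320,::-1],None,fx=5,fy=5,interpolation=cv2.INTER_CUBIC))
E
```

```text
[-0.37179173  0.72146214 -0.0124535 ] [-0.03932719  0.03602626 -0.03622631] [-0.05  0.68 -0.35  1.89  0.37  0.64 -1.11]
```

View pics/c6.png

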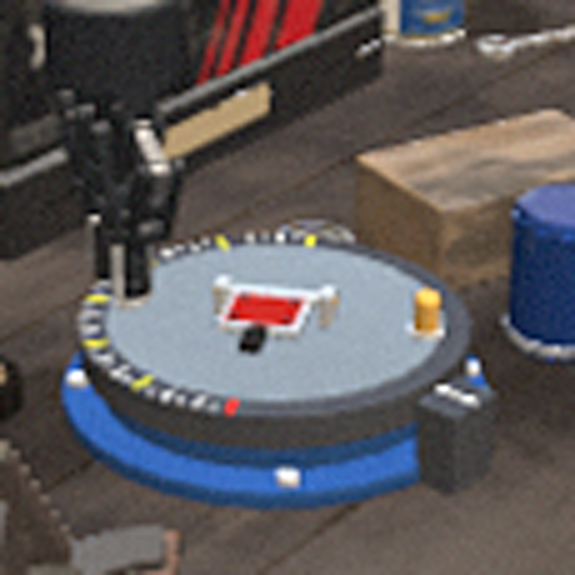

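```bash
python3 - <<'E'
from h import *
f=grab_frame("scene")
P=lambda u,v,z,k,o: ray(f,o[0]+(u+.5)/k-.5,o[1]+(v+.5)/k-.5,z)[:2]
o=(205,145)
b=P(428,292,.076,5,o);r=P(232,412,.05,5,o);i=P(430,387,.0485,5,o)
print("pinB",b,"zero",r)
a0=P(147,147,.076,3.4,o);b0=P(232,233,.076,3.4,o);print("scene pins before",a0,b0,(a0+b0)/2,np.linalg.norm(a0-b0))
for c in(np.array([.4707,.069]),(a0+b0)/2):
  A=lambda p:np.degrees(np.arctan2(*(p-c)[::-1]))
  print(c,"angB",A(b),np.linalg.norm(b-c),"zero",A(r),np.linalg.norm(r-c),"pinA est",2*c-b)
E
```

```text
pinB [0.39492772 0.03301429] zero [0.42527123 0.16270694]
scene pins before [0.54560943 0.02767174] [0.39714513 0.10841249] [0.47137728 0.06804212] 0.16899915682186586
[0.4707 0.069 ] angB -154.59605634828552 0.08388330746751628 zero 115.86393367509011 0.10413819997783236 pinA est [0.54647228 0.10498571]
[0.47137728 0.06804212] angB -155.38358887048815 0.08409211260420779 zero 115.96817817856207 0.1052957622523539 pinA est [0.54782684 0.10306995]
```

Call:
arm_command([
  [[-0.5,-1,0],-0.131,0.4],
  [[-0.2,-1,0],-0.131,0.4],
  [[0,-1,0],-0.131,0.4],
  [[0,-0.5,0],-0.131,0.4],
  [[0,0,0],-0.131,0.4],
  [[0,0,0],0,0.56],
  [[0,0,0],0,0.56],
  [[0,0,0],0,0.56],
])

```text
clock: 11.2
position: [0.5467, 0.1044, 0.0585]
tool_rot: [-3.141, -0.0, 0.444]
force: [-0.3, -0.0, -0.4]
grip_width: 0.0189
finger_force: 0.0
```

```bash
python3 - <<'E'
import numpy as np
from workcell import bot
o=bot.observe();p0=o["position"][:2]*1000;c=np.array([471,68.7]);q=p0-c;az=np.degrees(np.arctan2(q[1],q[0]));print(az,np.hypot(*q),np.degrees(o["tool_rot"][2]),o["qpos"].round(2))
a=np.radians(np.linspace(az,121,26));p=84*np.c_[np.cos(a),np.sin(a)];p[0]=q
print(np.degrees(a[1]-a[0]),np.diff(p,axis=0).round(1).tolist())
E
```

```text
25.225204045682442 83.73123598397393 25.43552515130232 [-0.16  0.66 -0.18  1.9   0.2   0.6  -1.6 ]
3.8309918381727046 [[-2.3, 5.1], [-2.9, 4.8], [-3.2, 4.6], [-3.5, 4.4], [-3.8, 4.1], [-4.1, 3.9], [-4.3, 3.6], [-4.5, 3.3], [-4.8, 3.0], [-4.9, 2.7], [-5.1, 2.3], [-5.3, 2.0], [-5.4, 1.6], [-5.5, 1.3], [-5.5, 0.9], [-5.6, 0.5], [-5.6, 0.2], [-5.6, -0.2], [-5.6, -0.6], [-5.5, -1.0], [-5.5, -1.3], [-5.4, -1.7], [-5.2, -2.1], [-5.1, -2.4], [-4.9, -2.7]]
```

Call:
arm_command([
  [[-2.3,5.1,0],0.067,0.56],
  [[-2.9,4.8,0],0.067,0.56],
  [[-3.2,4.6,0],0.067,0.56],
  [[-3.5,4.4,0],0.067,0.56],
  [[-3.8,4.1,0],0.067,0.56],
  [[-4.1,3.9,0],0.067,0.56],
  [[-4.3,3.6,0],0.067,0.56],
  [[-4.5,3.3,0],0.067,0.56],
  [[-4.8,3.0,0],0.067,0.56],
  [[-4.9,2.7,0],0.067,0.56],
  [[-5.1,2.3,0],0.067,0.56],
  [[-5.3,2.0,0],0.067,0.56],
])

```text
clock: 12.4
position: [0.4982, 0.1475, 0.0584]
tool_rot: [3.141, 0.0, 1.249]
force: [3.5, -3.6, -0.7]
grip_width: 0.0186
finger_force: 1.7
```

Call:
arm_command([
  [[-5.4,1.6,0],0.067,0.56],
  [[-5.5,1.3,0],0.067,0.56],
  [[-5.5,0.9,0],0.067,0.56],
  [[-5.6,0.5,0],0.067,0.56],
  [[-5.6,0.2,0],0.067,0.56],
  [[-5.6,-0.2,0],0.067,0.56],
  [[-5.6,-0.6,0],0.067,0.56],
  [[-5.5,-1.0,0],0.067,0.56],
  [[-5.5,-1.3,0],0.067,0.56],
  [[-5.4,-1.7,0],0.067,0.56],
  [[-5.2,-2.1,0],0.067,0.56],
  [[-5.1,-2.4,0],0.067,0.56],
  [[-4.9,-2.7,0],0.067,0.56],
  [[0,0,0],0,0.56],
])

```text
clock: 13.8
position: [0.4275, 0.1402, 0.0585]
tool_rot: [-3.142, 0.0, 2.118]
force: [0.1, 0.0, -0.1]
grip_width: 0.0186
finger_force: 0.0
```

```bash
python3 - <<'E'
from h import *
o=bot.observe();q=o["position"][:2]-[.471,.0687];print(np.degrees(np.arctan2(q[1],q[0])),np.hypot(*q))
f=grab_frame("scene");g=grab_frame("top")
w=np.hstack([cv2.resize(x["image"][a:a+115,b:b+115,::-1],None,fx=3.4,fy=3.4,interpolation=cv2.INTER_CUBIC) for x,a,b in((f,145,205),(g,165,190))])
cv2.imwrite("pics/c7.png",w)
E
```

```text
121.29220680504498 0.08371602114910026
```

View pics/c7.png

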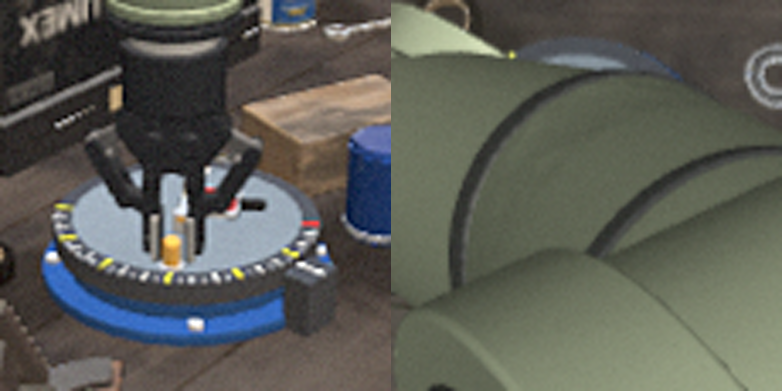

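The disc's red mark is now at (313,223), the 30° yellow mark at (291,253), and pin A at (172,240). I've used up my picture views, so I'll measure the marks by colour code from here.

```bash
cat >> h.py <<'E'
def marks(n,c=(.471,.0687)):
    f=grab_frame(n); hsv=cv2.cvtColor(f["image"],cv2.COLOR_RGB2HSV); out=[]
    for nm,lo,hi in(("Y",(22,110,110),(35,255,255)),("R",(0,140,110),(6,255,255)),("R",(172,140,110),(180,255,255))):
        m=cv2.inRange(hsv,lo,hi); k,l,s,ce=cv2.connectedComponentsWithStats(m,connectivity=8)
        for j in range(1,k):
            if s[j,4]<3: continue
            p=ray(f,*ce[j],.05)[:2]-c; r=np.hypot(*p)
            if .08<r<.115: out.append((nm,round(float(r),4),round(float(np.degrees(np.arctan2(p[1],p[0])))%360,1),int(s[j,4])))
    return out
E
python3 - <<'E'
from h import *
print(marks("scene"));f=grab_frame("scene")
p=ray(f,205+172/3.4,145+238/3.4,.076)[:2]-[.471,.0687];print("pinA",np.degrees(np.arctan2(p[1],p[0])),np.hypot(*p))
E
```

```text
[('Y', 0.1028, 28.3, 7), ('Y', 0.1016, 58.7, 8), ('Y', 0.0995, 180.9, 9), ('Y', 0.0984, 89.2, 7), ('Y', 0.0994, 119.7, 8), ('Y', 0.0992, 150.4, 6), ('R', 0.101, 212.7, 4)]
pinA 121.21944075842883 0.08737418678416757
```

Call:
arm_command([
  [[-3.4,-2.2,0],0.048,0.56],
  [[-3.3,-2.3,0],0.048,0.56],
  [[0,0,0],0,0.56],
  [[0,0,0],0,0.3],
  [[0,0,0],0,0.3],
  [[0,0,20],0,0.3],
  [[0,0,30],0,0.3],
  [[0,0,30],0,0.3],
  [[0,0,30],0,0.3],
  [[0,0,30],0,0.3],
  [[0,0,30],0,0.3],
  [[5,-40,0],0,0.3],
  [[5,-40,0],0,0.3],
  [[5,-40,0],0,0.3],
  [[5,-40,0],0,0.3],
  [[5,-40,0],0,0.3],
  [[5,-40,0],0,0.3],
  [[5,-40,0],0,0.3],
  [[5,-40,0],0,0.3],
  [[5,-40,0],0,0.3],
])

```text
clock: 16.0
position: [0.4659, -0.2254, 0.2284]
tool_rot: [-3.141, -0.0, 2.211]
force: [0.8, 0.6, 0.2]
grip_width: 0.0303
finger_force: 0.0
```

Call:
arm_command([
  [[0,-40,0],0,0.3],
  [[0,-40,0],0,0.3],
  [[0,-40,0],0,0.3],
  [[0,0,0],0,0.3],
])

```text
clock: 16.4
position: [0.4646, -0.3489, 0.2275]
tool_rot: [-3.14, -0.0, 2.205]
force: [0.1, 0.9, -1.0]
grip_width: 0.0299
finger_force: 0.0
```

```bash
python3 - <<'E'
from h import *
print(marks("scene"));print(marks("top",(.4707,.069)))
g=grab_frame("top");hsv=cv2.cvtColor(g["image"],cv2.COLOR_RGB2HSV)
# index line white pixels, pins by colour, red plate
c=np.array([.4707,.069])
vv,uu=np.mgrid[258:276,228:252];G=g["image"][258:276,228:252].min(2)
m=G>150;pts=np.array([ray(g,u,v,.0485)[:2] for u,v in zip(uu[m],vv[m])]);w=G[m]-130.
mu=np.average(pts,0,w);print("index",mu-c,(np.degrees(np.arctan2(*(mu-c)[::-1])))%360,m.sum())
m=cv2.inRange(hsv,(0,140,80),(8,255,255))[180:260,200:300];ys,xs=np.nonzero(m);print("red px",len(xs))
k,l,s,ce=cv2.connectedComponentsWithStats(m)
for j in range(1,k):
  if s[j,4]>30:
    p=ray(g,200+ce[j][0],180+ce[j][1],.067)[:2]-c;print("red plate",p,np.degrees(np.arctan2(p[1],p[0]))%360,s[j])
E
```

```text
[('Y', 0.1007, 34.6, 7), ('Y', 0.0992, 63.4, 6), ('Y', 0.1012, 185.8, 9), ('Y', 0.0997, 94.1, 6), ('Y', 0.1002, 155.2, 8), ('Y', 0.0998, 124.9, 8), ('R', 0.1011, 216.1, 4)]
[('Y', 0.1044, 34.9, 4), ('Y', 0.0868, 308.2, 10), ('Y', 0.1011, 64.9, 5), ('Y', 0.0852, 121.9, 12), ('R', 0.0996, 214.8, 3)]
index [-0.12261494  0.00834483] 176.106613720224 19
red px 137
red plate [-0.01864811 -0.01230976] 213.42910195825235 [ 41  36  15  14 134]
```

```bash
python3 - <<'E'
from h import *
R=[]
for n in("top","scene"):
  g=grab_frame(n);hsv=cv2.cvtColor(g["image"],cv2.COLOR_RGB2HSV).astype(int);P=[]
  for az in(125.5,305.5):
    t=np.radians(az);u,v=map(int,np.round(proj(g,[.471+.084*np.cos(t),.0688+.084*np.sin(t),.074])))
    y,x=np.mgrid[v-8:v+9,u-8:u+9];H=hsv[v-8:v+9,u-8:u+9];w=((H[...,0]>12)&(H[...,0]<32)&(H[...,1]>110)&(H[...,2]>90))
    z=.074 if n=="top" else .065
    P.append(ray(g,x[w].mean(),y[w].mean(),z)[:2]);print(n,w.sum())
  c=(P[0]+P[1])/2;d=P[0]-P[1];print(n,c,np.linalg.norm(d),"zero",np.degrees(np.arctan2(d[1],d[0]))+90)
  if n=="top":
    vv,uu=np.mgrid[258:276,228:252];G=g["image"][258:276,228:252].min(2);m=G>150
    pts=np.array([ray(g,a,b,.0485)[:2] for a,b in zip(uu[m],vv[m])]);mu=np.average(pts,0,G[m]-130.);print("index az",np.degrees(np.arctan2(*(mu-c)[::-1]))%360)
E
```

```text
top 14
top 13
top [0.46995115 0.06988386] 0.16490643356091014 zero 214.85181510333635
index az 176.50010306987255
scene 42
scene 35
scene [0.47179596 0.06773095] 0.16805358663722467 zero 215.02996426194125
```

```bash
python3 -c "
from h import *
print(ticket.job_done())"
```

```text
the job is handed in; nothing more can be done
None
```

I turned the plate over so it lies flat with its red face up, and turned the disc to about 39° at the index line (estimates 38.4–39.3°, target 40 ± 2.5°); I never went near the bystanders and handed the job in at about 17 s, though no pass or fail result came back.

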